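Seat the mould and hold the pouring funnel over it

TASK

Get the pouring jig ready for a colleague to pour: push the aluminium mould along until it sits flat on the board, square and flush in the corner, touching both fences. Then, with the gripper, pull the spring-loaded funnel carriage (it has a square grip post) out until its pointer lines up with the brass index clip and keep holding it there; finish while still holding, as the spring draws it back when let go. Leave the bottles and the tub where they stand.

Things in the scene. Friction and masses are not known exactly. Their poses are not given: they have to be found in the camera images.
- jig: Fixed pouring jig; origin on the counter surface, z up; 'jig' mm below are in its frame. Plywood board 8 mm thick, x -120..250, y -135..135. Side fence, also the slide rail: aluminium, inner face y = +50, 40 mm wide, x -110..200, top z 54. Steel scale bar behind it: y 107..125, top z 56. Spring tube on the rail: x 139..245, up to z 86.
- corner (a point): Point on the board's top where the two fences' inner faces meet: jig x +70, y +50, z 8 mm. The aluminium back fence runs from here to -y: inner face x = +70 (looking to -x), 12 mm thick, y -100..50, top z 40. The side fence's inner face (y = +50) looks to -y. The mould belongs in this corner.
- mould: Loose aluminium block on the board, 100 (x) x 80 (y) x 40 mm, about 0.5 kg, with an open cavity 60 x 40, 28 mm deep, walls 20 mm thick, pale rim lining. Origin: centre of its underside. Starts some 10 to 50 mm off the fences, up to 12 degrees askew to the jig's axes. Seated, its +x face is on the back fence, its +y face on the side fence, its origin at jig x +20, y +10, z 8.
- carriage (a joint): Travel of the funnel carriage in m: 0 home at the far end, growing as it is pulled along jig -x, limit 0.115. The spring pulls it back with 3.6 N at 0, plus 0.6 N per 10 mm (8 to 9 N at the mark). Dark steel block 60 x 38 x 14 mm on the rail, z 56..70; an arm to -y carries a white funnel 44 mm wide, centre 60 mm from the post, z 59..87, clear above the mould.
- grip_post (a point): Point in the middle of the upright black square post on the carriage by which it is pulled: 18 x 18 mm, sides along the jig axes, top 14 mm above this point, carriage block's top 26 mm below it. The point is 96 mm above the counter; at home at jig x +95, y +70. At least 28 mm is free beside the post on both y sides.
- pointer (a point): Tip of the thin steel pointer (3 mm wide in x) on the carriage's +y side: 34.5 mm to +y of the post's axis, at the same jig x as the post, 62 mm above the counter.
- index_clip: The mark: fixed brass clip 22 x 24 mm across the scale bar, with an upright blade 4 mm thick in x, 22 mm long in y, up to 16 mm above the bar. Axes as the jig's; origin on the bar's top below the blade, 46 mm to +y of the post's line. The carriage is at the mark when pointer and blade have the same jig x: 65 to 90 mm of travel.
- bottle_a: Bystander: white bottle with a screw cap, 58 mm diameter, 150 mm tall; origin at the centre of its underside.
- bottle_b: Bystander: a second such bottle.
- tub: Bystander: white tub, 104 mm diameter, 110 mm tall; origin at the centre of its underside.
Things that resemble listed ones, but are neither listed nor needed, are in the scene too. There is more than one size of the mould; the job needs the middle-sized.

How it is judged:
On the way, in this order (a step that is already met when the one before it is completed fails the run):
1. the mould sits square and flush against both fences, the carriage still at home (x of mould in the frame of jig above 0.017 m and y of mould in the frame of jig above 0.007 m and z of mould in the frame of jig below 0.011 m and angle between the x axis of mould and the x axis of jig, either way round below 0.035 rad and value of joint carriage below 0.01 m), for 0.2 s.
2. the carriage is held by the fingers with its pointer at the index clip (x of pointer in the frame of index_clip between -0.005 and 0.005 m and contact force between the fingers and carriage above 2 N), for 0.3 s.
At the end, for the whole second after the job is handed in: The mould lies on the board within 3 mm of both fences and within 2 degrees of square; the carriage's pointer is within 5 mm of the index clip's blade, at rest, held out against the spring by the fingers alone (more than 2 N) (all of step 2 and x of mould in the frame of jig between 0.017 and 0.023 m and y of mould in the frame of jig between 0.007 and 0.013 m and z of mould in the frame of jig below 0.011 m and angle between the x axis of mould and the x axis of jig, either way round below 0.035 rad and velocity of joint carriage between -0.01 and 0.01 m/s and contact force between mould and carriage below 0.5 N); the arm keeps its last pose, push and grip.
It fails at once if a bottle or the tub is moved more than 20 mm (distance of any of bottle_a, bottle_b, tub from where it was at the start of the episode above 0.02 m).
It fails at once if a bottle or the tub is tipped (angle between any of bottle_a, bottle_b, tub's own z axis and vertical above 0.3 rad).
It also fails if it takes over 61 s, if anything falls off the work surface, if the arm or the gripper's body presses on something with over 40 N, if the wrist force passes 120 N, or if a joint passes its speed limit or range.

ROBOT

A 6-joint arm with a two-finger parallel gripper is mounted at the origin on the work surface. World frame = base frame: x ahead of the robot, y to its left, z up, the work surface at z = 0. Lengths are in m, angles in rad, forces in N, time in s.
With the tool pointing down it reaches from about 0.2 to 0.875 m from the base axis. Payload 3.4 kg.
Tool frame: the origin (TCP) lies midway between the tips of the shut fingers; the grasp point (between the pads) lies 19 mm behind it (bot.grasp_offset is the distance from the TCP to the grasp point, in m); z points along the fingers, y is the line along which they close (so a half turn about z gives the same grasp; the last joint's range is limited). The gripper opens to 94 mm and grips with 3 to 60 N. Pads are 16 mm wide; open, the fingers measure 119 mm over their backs; the gripper's body (75 mm by 177 mm) begins 78 mm behind the grasp point.
Start: joints at [1.121, 0.276, 1.505, -0, 1.361, -0.121], TCP at [0.186, 0.544, 0.205] pointing down, gripper open.
Joint ranges: [-2.89, 2.89], [-0.75, 2.08], [0.22, 2.7], [-1.18, 4.32], [0.11, 2.71], [-2.7, 2.7]. Speed limits (rad/s): [2.57, 2.57, 3.14, 3.14, 3.14, 3.14].

INTERFACE

Orientations are given as [roll, pitch, yaw] about the fixed x, y, z axes, in that order (R = Rz(yaw) Ry(pitch) Rx(roll)).
In Python, from cell import bot, cams gives the robot as it stands.
- The arm moves only by the tool drive_tool, never from a script. Its arguments are lists of equal length, an entry for each row: "xyz": the shift along the tool's x, y, z as a fraction of full scale, a list of three; "turn": the turn about the tool's z as a fraction of full scale. In form: {"xyz": [[x, y, z], ...], "turn": [turn, ...]}. A call has 1 to 8 rows; each row shifts and turns the commanded pose from where the row before left it, along the tool's axes as they then stand; what a row does not reach is not made up. Full scale, the value 1, is 0.025 m for a shift and 0.12 rad for a turn. A row lasts 1/10 s, in which the tool goes at most 50 mm and 8.59 degrees, less where a joint would pass 70% of its speed; a pose out of reach is approached as far as the arm can. A call with a number of a shift or a turn outside -1 to 1 is refused whole. A call with a gripper value outside its range is refused whole. "hand" is the opening, from -1 (shut) to 1 (fully open), set as the call begins (left out, the last holds). The fingers move at their own pace and stop on an object; "squeeze" is the grip in N (left out, the last holds). Time passes only in rows, so rows that do not move let the fingers close. It gives the time, the measured TCP pose, the force, the opening and the grip force at its end, in the units of the state.
- bot.get_obs(): the state, without advancing time (a new reading comes with each control period).
- cams.grab_frame(name): name is "scene" or "top" or "wrist"; returns the picture (384x512x3 uint8, red, green, blue); there is no depth.
- cams.camera_info(name): a dict with "fovy" (degrees; the focal length in pixels is half the picture's height over the tangent of half this angle, whatever the lens; pixels are square), "cx", "cy" (the principal point, pixels), "camera_from_world" (4x4, takes a point from world to camera coordinates). Camera axes: x right, y down, z forward; pixel columns grow to the right and rows downward; lengths in m; the calibration is good to about 2 mm. The wrist camera is an equidistant fisheye: a pixel r from the principal point sees the ray r / f radians off the axis. A picture is of the moment at which its call begins: read the wrist's pose just before it. camera_info takes no time and is no camera call; for the wrist camera it gives the pose at the moment of the call.
- bot.close_job(): hands the job in; it is judged then, once.
Trained networks look in the newest picture that a camera, given by its name, has taken for a name from the list of things; names that differ only in an ending like _2 or _b are one class to them, and where a whole thing is asked for, a point or a joint stands for the part that bears it (a point fixed in the world has none). Each returns a list of dicts, best first, with "score" (0 to 1); they miss things now and then, are a little off and sometimes report something else, mostly with a low value. They report only what shows in the picture. A call takes as long as a camera call. They do not tell look-alikes from the thing itself.
- cams.look_for(camera, label): "point" ([x, y, z] in m, in world coordinates, good to about 4 mm: the middle of the surface that is visible of it).
- cams.masks_of(camera, label): "pixels" (384x512 bool, what is visible of it).
The state is a dict: "clock": time; "joints": joint angles; "joint_vel": joint speeds; "effort": joint torques, N m; "ee_pos": TCP position; "tcp_rot": TCP orientation; "ft_force": force on the tool from outside, world axes, zero at the start; "moment": the same for the moment, N m; "opening": finger opening in m; "finger_force": force on a finger pad.
Only numpy, scipy, OpenCV 4.12 (cv2) and the standard library are available. Lean on these libraries where they do the work, as an engineer would, in place of code of your own. Each camera call takes 0.05 s, during which the arm holds its last target. There are 200 camera calls.

## Working session

There is one attempt and no reset: what is moved stays moved. The work goes in short steps, Python scripts to look and compute and a tool call to move; the robot and the scene stay as the last step left them, time stands still between calls to the robot, and variables do not carry over. Pictures are saved under pics/ and viewed, at most 10 in all, crops included, and the job is handed in when it is done.

Besides the shell and the picture viewer there is one more tool, called after ">>>" as a command line: name --pt "numbers of a row" for each row, then --argument value for the rest. drive_tool: Moves the arm, as the interface text tells. Shift numbers are shares of 0.025 m and turn numbers shares of 0.12 rad, none past 1 either way. Its arguments: {"type":"object","properties":{"xyz":{"type":"array"},"turn":{"type":"array"},"hand":{"type":"number"},"squeeze":{"type":"number"}},"required":["xyz","turn"]}

```bash
mkdir -p pics; ls; python3 - <<'E'
from cell import bot,cams
import cv2,numpy as np
for n in("scene","top"):
    f=cams.grab_frame(n); cv2.imwrite(f"pics/{n}0.png",f[:,:,::-1])
    i=cams.camera_info(n);print(n,i["fovy"],i["cx"],i["cy"]);print(np.round(i["camera_from_world"],3).tolist())
    for l in("jig","mould","grip_post","index_clip","bottle_a","tub","pointer","carriage"):
        for d in cams.look_for(n,l)[:4]:print(l,round(d["score"],2),np.round(d["point"],3))
o=bot.get_obs();print(o)
a=np.vstack([cv2.imread(f"pics/{n}0.png") for n in("scene","top")])
cv2.imwrite("pics/both.png",cv2.resize(a,(400,600)))
E
```

```text
pics
scene 49.96993472083234 253.770392014377 188.3997785390962
[[-0.854, 0.521, -0.018, 0.472], [0.371, 0.584, -0.722, -0.126], [-0.365, -0.623, -0.691, 1.232], [0.0, 0.0, 0.0, 1.0]]
jig 0.61 [0.699 0.061 0.01 ]
mould 0.7 [0.361 0.076 0.021]
mould 0.64 [ 0.579 -0.031  0.043]
mould 0.58 [ 0.467 -0.264  0.046]
grip_post 0.85 [0.686 0.058 0.07 ]
grip_post 0.22 [0.639 0.24  0.095]
index_clip 0.52 [0.593 0.104 0.064]
bottle_a 0.87 [0.725 0.231 0.093]
bottle_a 0.73 [0.637 0.24  0.094]
tub 0.94 [ 0.712 -0.254  0.083]
pointer 0.65 [0.683 0.058 0.072]
carriage 0.65 [0.681 0.062 0.072]
top 51.167889951906616 258.1357710384116 188.37760417509048
[[-0.005, -1.0, -0.014, -0.013], [-0.985, 0.007, -0.173, 0.569], [0.173, 0.013, -0.985, 0.911], [0.0, 0.0, 0.0, 1.0]]
jig 0.69 [0.658 0.003 0.009]
mould 0.95 [ 0.456 -0.291  0.059]
mould 0.77 [0.351 0.065 0.037]
mould 0.71 [ 0.582 -0.044  0.048]
grip_post 0.96 [0.678 0.049 0.07 ]
index_clip 0.4 [0.588 0.099 0.061]
bottle_a 0.9 [0.616 0.214 0.101]
bottle_a 0.73 [0.701 0.204 0.097]
tub 0.72 [ 0.686 -0.277  0.108]
tub 0.66 [0.7   0.204 0.097]
pointer 0.93 [0.67  0.046 0.068]
carriage 0.84 [0.681 0.048 0.068]
{'clock': 0.9, 'joints': array([ 1.12099232e+00,  2.75841071e-01,  1.50489203e+00,  2.21579917e-05,
        1.36068632e+00, -1.20973272e-01]), 'joint_vel': array([-2.37107526e-03,  8.13082047e-04,  4.22320672e-04, -2.21692984e-05,
       -1.40334740e-03, -2.37546523e-04]), 'effort': array([-1.85452827e-04, -4.04448938e+01, -2.37498182e+01,  7.01723644e-02,
        2.47758406e-02, -6.25397615e-05]), 'ee_pos': array([0.18568933, 0.54423567, 0.20552983]), 'tcp_rot': array([ 3.14141807e+00, -6.08025351e-07,  2.81275730e+00]), 'ft_force': array([ 0.10946613, -0.88645296, -0.21136491]), 'moment': array([ 0.01381664,  0.05929763, -0.01514087]), 'finger_force': 0.0, 'opening': 0.09413446832824146}
```

View pics/top0.png

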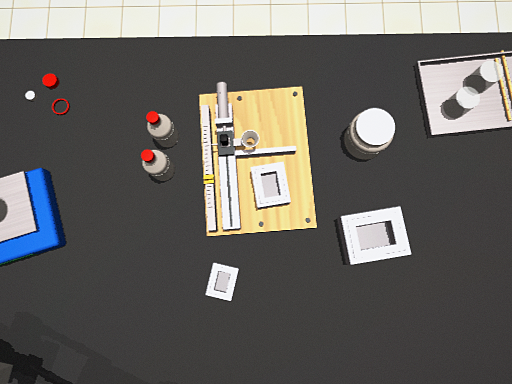

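View pics/scene0.png

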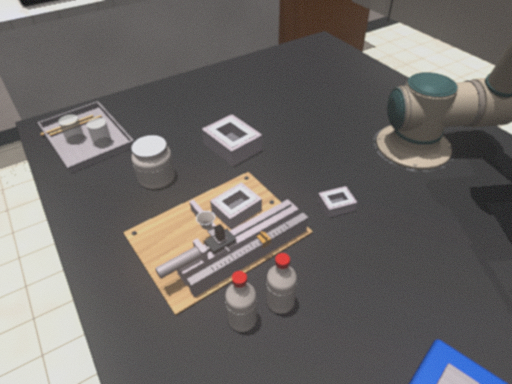

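The scene camera shows the jig with its carriage at about (218,236). The mould candidates in the top view are small at (222,282) off the board, medium at (270,185) on the board, and large at (376,235) off the board. The medium one on the board fits the description. I'll confirm it in a crop and fit the jig pose.

```bash
cat > h.py <<'E'
import numpy as np,cv2
from cell import bot,cams
def cam(n):
    i=cams.camera_info(n);f=192/np.tan(np.radians(i["fovy"]/2));return f,i["cx"],i["cy"],np.array(i["camera_from_world"])
def ray(n,uv,z,C=None):
    f,cx,cy,T=C or cam(n);uv=np.atleast_2d(uv).astype(float)
    p=(uv-[cx,cy])/f
    if n=="wrist":
        r=np.linalg.norm(p,axis=1,keepdims=True);d=np.c_[p/np.maximum(r,1e-9)*np.sin(r),np.cos(r)]
    else:d=np.c_[p,np.ones(len(p))]
    R=T[:3,:3];o=-R.T@T[:3,3];d=d@R
    return o+d*((z-o[2])/d[:,2])[:,None]
def proj(n,P,C=None):
    f,cx,cy,T=C or cam(n);P=np.atleast_2d(P);q=P@T[:3,:3].T+T[:3,3]
    if n=="wrist":
        s=np.linalg.norm(q[:,:2],axis=1);a=np.arctan2(s,q[:,2]);return q[:,:2]/s[:,None]*a[:,None]*f+[cx,cy]
    return q[:,:2]/q[:,2:]*f+[cx,cy]
def rect(M,z,n="top"):
    c=max(cv2.findContours(M.astype(np.uint8),0,1)[0],key=cv2.contourArea)[:,0]
    h=cv2.convexHull(c)[:,0];w=ray(n,h,z)[:,:2].astype(np.float32)*1000
    return cv2.minAreaRect(w),cv2.contourArea(c)
E
python3 - <<'E'
from h import *
im=cv2.imread("pics/top0.png")
cv2.imwrite("pics/crop.png",cv2.resize(im[75:245,190:330],None,fx=3.5,fy=3.5,interpolation=2))
hsv=cv2.cvtColor(im,cv2.COLOR_BGR2HSV)
M=((hsv[:,:,0]>10)&(hsv[:,:,0]<30)&(hsv[:,:,1]>60)&(hsv[:,:,2]>80));M[:, :190]=0;M[:,330:]=0;M[:75]=0;M[250:]=0
print("board",rect(M,.008))
cams.grab_frame("top")
for l in("mould","index_clip","grip_post","jig"):
    for d in cams.masks_of("top",l)[:3]:
        m=d["pixels"];ys,xs=np.nonzero(m);print(l,d["score"],m.sum(),xs.mean(),ys.mean(),(xs.min(),xs.max(),ys.min(),ys.max()))
        if l=="mould":print(rect(m,.048))
        if l=="jig":print(rect(m,.008))
E
```

```text
board (((653.3917236328125, -9.2039794921875), (371.87457275390625, 272.69677734375), 4.203716278076172), 10498.5)
mould 0.92 869 222.3958573072497 281.3452243958573 (np.int64(207), np.int64(238), np.int64(263), np.int64(300))
(((352.0018615722656, 67.18243408203125), (60.70545959472656, 74.59722137451172), 76.4650650024414), 814.0)
mould 0.68 3255 373.35821812596004 235.34992319508447 (np.int64(337), np.int64(410), np.int64(206), np.int64(264))
(((456.5605163574219, -285.03765869140625), (118.7643051147461, 154.4294891357422), 8.868311882019043), 3145.0)
grip_post 0.94 687 233.99417758369722 140.73944687045125 (np.int64(217), np.int64(259), np.int64(126), np.int64(155))
jig 0.74 1917 369.6468440271257 133.697965571205 (np.int64(345), np.int64(394), np.int64(108), np.int64(159))
(((716.5126342773438, -301.85052490234375), (109.68368530273438, 145.139404296875), 44.08443832397461), 1847.0)
jig 0.57 13681 254.61391711132228 158.3596959286602 (np.int64(200), np.int64(316), np.int64(82), np.int64(236))
(((665.7318115234375, -8.415878295898438), (401.5948486328125, 271.9934387207031), 4.287619590759277), 14871.5)
```

View pics/crop.png

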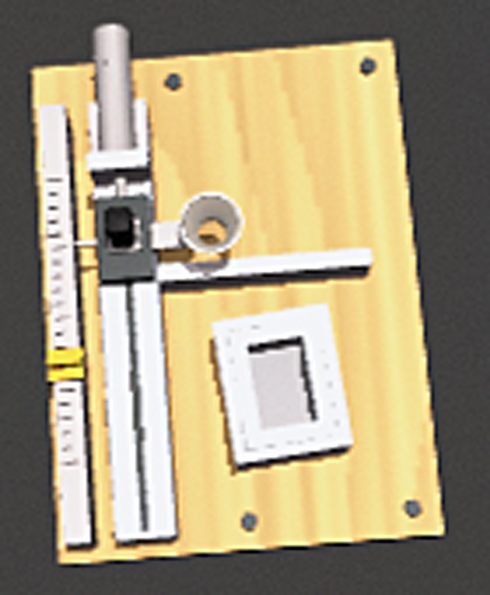

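The crop shows the middle mould on the board, rim corners at about (213,322), (326,305), (353,443) and (240,462), askew to the fences. The brass clip is at (65,365), the pointer tip at (75,243) and the black post at (118,225).

```bash
cat >> h.py <<'E'
A=np.radians(4.2);O=np.array([.5886,-.0140])
J=np.array([[np.cos(A),-np.sin(A)],[np.sin(A),np.cos(A)]])
def j2w(p):return J@np.array(p)+O
def w2j(w):return (np.atleast_2d(w)[:,:2]-O)@J
def mould(fn):
    im=cv2.imread(fn);m=(im.min(2)>170).astype(np.uint8);n,L,S,C=cv2.connectedComponentsWithStats(m,connectivity=4)
    for k in range(1,n):
        if 400<S[k,4]<2500 and 230<C[k][0]<310 and 140<C[k][1]<220:
            (c,s,a),_=rect(L==k,.048);cs=w2j(np.array([c])/1000)[0];print("mould jig",np.round(cs*1000,1),"size",np.round(s,1),"ang rel jig",round(a-4.2,1),C[k])
E
python3 - <<'E'
from h import *
mould("pics/top0.png")
q=lambda x,y:(np.array([x,y])+.5)/3.5-.5+[190,75]
def s(n,uv,z):print(n,np.round(w2j(ray("top",uv,z))*1000,1))
for p in[(213,322),(326,305),(353,443),(240,462)]:s("rim",q(*p),.048)
s("pointer",q(75,243),.062);s("clip",q(65,365),.066);s("post",q(118,215),.110);s("backfence",q(372,262),.04);s("railend",q(176,537),.054);s("clip0",q(65,352),.06);s("clip1",q(65,378),.06)
print(j2w([-.05,0]))
for g in[(.095,.07)]:print("post w",j2w(g))
# corners proj check
print(((proj("top",np.r_[j2w([.070,.05]),.04])-[190,75])*3.5))
E
```

```text
mould jig [-11.  -29.8] size [100.8  83.1] ang rel jig 5.1 [270.01352367 184.27197596]
rim [[34.8 13.5]]
rim [[ 40.5 -65.5]]
rim [[-57.1 -75.2]]
rim [[-64.    2.5]]
pointer [[ 95.  103.9]]
clip [[  9.  115.2]]
post [[97.1 69.3]]
backfence [[  70.6 -100.9]]
railend [[-111.7   49.1]]
clip0 [[ 19.3 115.4]]
clip1 [[  1.3 116.4]]
[ 0.53873428 -0.01766191]
post w [0.6782182  0.06276964]
[[156.47516359 278.70472848]]
```

>>> drive_tool --pt "0 0 0" --pt "0 0 0" --pt "0 0 0" --pt "0 0 0" --pt "0 0 0" --pt "0 0 0" --pt "0 0 0" --pt "0 0 0" --turn '[1,1,1,1,1,1,1,1]' --hand 0.06 --squeeze 15

```text
clock: 1.95
ee_pos: [0.1857, 0.5442, 0.2055]
tcp_rot: [3.142, -0.0, 1.848]
ft_force: [-0.6, -0.3, 0.8]
opening: 0.0494
finger_force: 0.0
```

>>> drive_tool --pt "0 0 0" --pt "-1 0.39 0" --pt "-1 0.39 0" --pt "-1 0.39 0" --pt "-1 0.39 0" --pt "-1 0.39 0" --pt "-1 0.39 0" --pt "-1 0.39 0" --turn '[0.97,0,0,0,0,0,0,0]'

```text
clock: 2.75
ee_pos: [0.2823, 0.3819, 0.2056]
tcp_rot: [3.141, -0.0, 1.737]
ft_force: [-0.3, 0.7, 0.6]
opening: 0.0498
finger_force: 0.0
```

>>> drive_tool --pt "-1 0.39 0" --pt "-1 0.39 0" --pt "-1 0.39 0" --pt "-1 0.39 0" --pt "-1 0.39 0" --pt "-1 0.39 0" --pt "-1 0.39 0" --pt "-1 0.39 0" --turn '[0,0,0,0,0,0,0,0]'

```text
clock: 3.55
ee_pos: [0.3922, 0.1975, 0.2056]
tcp_rot: [3.141, -0.0, 1.736]
ft_force: [0.9, 0.2, 0.5]
opening: 0.0496
finger_force: 0.0
```

>>> drive_tool --pt "-1 0.39 0" --pt "-1 0.39 0" --pt "-1 0.39 0" --pt "-1 0.39 0" --pt "-1 0.39 0" --pt "-1 0.39 0" --pt "-1 0.39 0" --pt "-1 0.39 0" --turn '[0,0,0,0,0,0,0,0]'

```text
clock: 4.35
ee_pos: [0.5022, 0.0131, 0.2056]
tcp_rot: [3.141, -0.0, 1.736]
ft_force: [0.4, 0.4, 0.0]
opening: 0.0501
finger_force: 0.0
```

>>> drive_tool --pt "-0.9 0.3 0" --pt "-0.9 0.3 0" --pt "-0.9 0.3 0" --pt "0 0 0" --pt "0 0 0" --turn '[0,0,0,0,0]'

```text
clock: 4.85
ee_pos: [0.5346, -0.0487, 0.2052]
tcp_rot: [-3.141, -0.001, 1.735]
ft_force: [-0.8, 0.8, -0.3]
opening: 0.0498
finger_force: 0.0
```

```bash
python3 - <<'E'
from h import *
C=cam("wrist");f=cams.grab_frame("wrist");im=f[:,:,::-1].copy()
c=lambda x,y:np.r_[j2w([x,y]),.048]
t=np.radians(5.3);R=np.array([[np.cos(t),-np.sin(t)],[np.sin(t),np.cos(t)]])
P=[np.r_[j2w(R@np.array(p)+[-.011,-.030]),.048] for p in[(.05,.04),(.05,-.04),(-.05,-.04),(-.05,.04)]]
uv=proj("wrist",P,C);cv2.polylines(im,[np.int32(np.round(uv))],True,(0,0,255),1)
F=[np.r_[j2w([.07,-.1]),.04],np.r_[j2w([.07,.05]),.04],np.r_[j2w([.07,.05]),.054],np.r_[j2w([-.11,.05]),.054]]
cv2.polylines(im,[np.int32(np.round(proj("wrist",F,C)))],False,(0,255,0),1)
cv2.imwrite("pics/w1.png",cv2.resize(im,(800,600)))
E
```

```text
(no output)
```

View pics/w1.png

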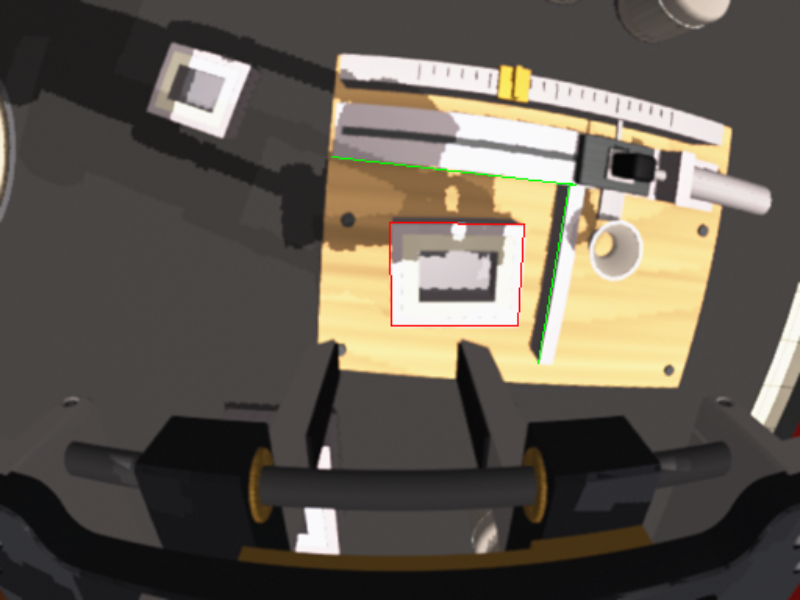

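The wrist view shows the projected mould outline (rim corners about (390,222), (524,225), (518,326), (391,326)) and both fence lines lying on the real edges. The pose is confirmed, so I'll grip the -x wall.

>>> drive_tool --pt "-0.14 0.21 0.5" --pt "0 0 1" --pt "0 0 1" --pt "0 0 1" --pt "0 0 1" --pt "0 0 1" --pt "0 0 0.8" --pt "0 0 0" --turn '[0,0,0,0,0,0,0,0]'

```text
clock: 5.7
ee_pos: [0.5378, -0.05, 0.0448]
tcp_rot: [-3.135, -0.003, 1.737]
ft_force: [-0.2, 0.6, -0.1]
opening: 0.0498
finger_force: 0.0
```

>>> drive_tool --pt "0 0 0.4" --pt "0 0 0.4" --pt "0 0 0" --pt "0 0 0" --turn '[0,0,0,0]'

```text
clock: 6.1
ee_pos: [0.5409, -0.0514, 0.0282]
tcp_rot: [3.141, 0.0, 1.736]
ft_force: [0.5, -0.1, -0.4]
opening: 0.0497
finger_force: 0.0
```

>>> drive_tool --pt "0 0 0" --pt "0 0 0" --pt "0 0 0" --pt "0 0 0" --pt "0 0 0" --turn '[0,0,0,0,0]' --hand -1 --squeeze 15

```text
clock: 6.6
ee_pos: [0.5407, -0.0515, 0.0282]
tcp_rot: [3.141, 0.0, 1.736]
ft_force: [-0.8, -0.3, 1.6]
opening: 0.0195
finger_force: 15.0
```

>>> drive_tool --pt "0 0 0" --pt "0 0 0" --pt "0.27 0.19 0" --pt "0.27 0.19 0" --pt "0.27 0.19 0" --pt "0.27 0.19 0" --pt "0.27 0.19 0" --pt "0.2 0.1 0" --turn '[0.4,0.37,0,0,0,0,0,0]'

```text
clock: 7.4
ee_pos: [0.5644, -0.0112, 0.0282]
tcp_rot: [-3.141, 0.002, 1.645]
ft_force: [-2.2, -4.3, 3.5]
opening: 0.02
finger_force: 15.0
```

>>> drive_tool --pt "0 0 0" --pt "0 0.04 0" --pt "0 0.04 0" --pt "0 0.04 0" --pt "0 0 0" --turn '[0,0,0,0,0]'

```text
clock: 7.9
ee_pos: [0.5647, -0.0103, 0.0281]
tcp_rot: [-3.137, -0.001, 1.644]
ft_force: [-6.0, -1.6, 7.8]
opening: 0.0194
finger_force: 15.0
```

>>> drive_tool --pt "0.05 0.04 0" --pt "0.05 0.04 0" --pt "0.05 0.04 0" --pt "0 0 0" --pt "0 0 0" --turn '[0,0,0,0,0]'

```text
clock: 8.4
ee_pos: [0.5677, -0.0074, 0.0281]
tcp_rot: [-3.138, 0.001, 1.644]
ft_force: [-4.6, -4.1, 7.8]
opening: 0.0202
finger_force: 15.0
```

```bash
python3 - <<'E'
from h import *
C=cam("wrist");f=cams.grab_frame("wrist");im=f[:,:,::-1].copy()
cv2.imwrite("pics/w2.png",cv2.resize(im,(800,600)))
print(w2j(bot.get_obs()["ee_pos"][:2]),bot.get_obs()["ft_force"])
E
```

```text
[[-0.02034472  0.00817515]] [-5.47069119 -3.24834367  7.37305183]
```

View pics/w2.png

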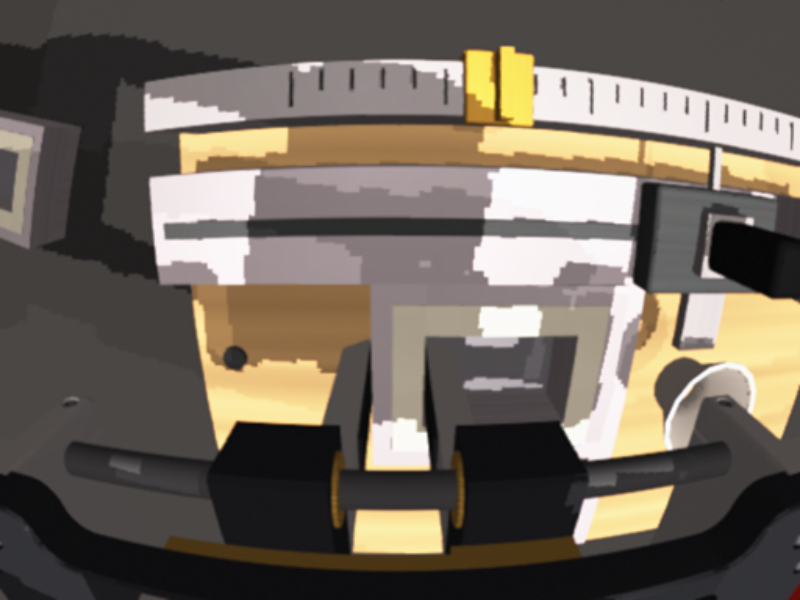

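The mould is held by its wall and is almost at both fences: the rail edge is at row 285 and the back fence at about column 620. I'll keep creeping in until the force rises.

>>> drive_tool --pt "0 0.05 0" --pt "0 0.05 0" --pt "0 0.05 0" --pt "0 0 0" --turn '[0,0,0,0]'

```text
clock: 8.85
ee_pos: [0.5677, -0.0072, 0.028]
tcp_rot: [-3.13, 0.0, 1.645]
ft_force: [-11.2, -5.0, 12.6]
opening: 0.02
finger_force: 15.0
```

>>> drive_tool --pt "0.05 0 0" --pt "0.05 0 0" --pt "0.05 0 0" --pt "0 0 0" --turn '[0,0,0,0]'

```text
clock: 9.25
ee_pos: [0.5676, -0.0067, 0.028]
tcp_rot: [-3.13, 0.006, 1.647]
ft_force: [-11.4, -13.5, 10.9]
opening: 0.0199
finger_force: 15.0
```

>>> drive_tool --pt "0 0 0" --pt "0 0 0" --pt "0 0 -0.5" --pt "0 0 -1" --pt "0 0 -1" --pt "0 0 -1" --pt "-0.5 -1 -1" --pt "-0.5 -1 -1" --turn '[0,0,0,0,0,0,0,0]' --hand -0.1

```text
clock: 10.05
ee_pos: [0.5259, -0.0307, 0.1672]
tcp_rot: [3.139, -0.001, 1.646]
ft_force: [-0.6, -0.2, -0.8]
opening: 0.0423
finger_force: 0.0
```

```bash
python3 - <<'E'
from h import *
f=cams.grab_frame("top");im=f[:,:,::-1];cv2.imwrite("pics/t2.png",im);mould("pics/t2.png")
C=cam("wrist");im=cams.grab_frame("wrist")[:,:,::-1].copy()
P=[np.r_[j2w(p),.048] for p in[(.07,.05),(.07,-.03),(-.03,-.03),(-.03,.05)]]
cv2.polylines(im,[np.int32(np.round(proj("wrist",P,C)*16))],True,(0,0,255),1,shift=4)
a=np.hstack([cv2.resize(cv2.imread("pics/t2.png")[95:245,190:320],(400,460)),cv2.resize(im[40:330,100:352],(400,460))])
cv2.imwrite("pics/c2.png",a)
E
```

```text
(no output)
```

View pics/c2.png

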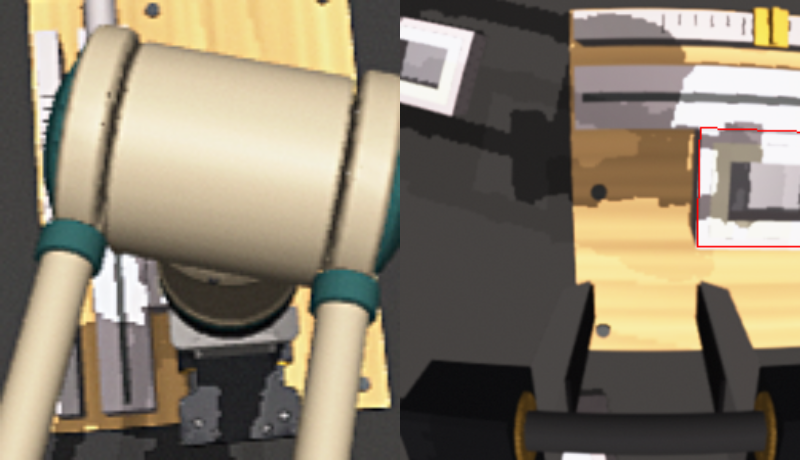

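The left half shows the arm hiding the jig from the top camera. In the right half, the wrist view, the predicted seated outline fits the mould. I'll zoom in on the mould edges.

```bash
python3 - <<'E'
from h import *
C=cam("wrist");im=cams.grab_frame("wrist")[:,:,::-1].copy()
P=proj("wrist",[np.r_[j2w(p),.048] for p in[(.07,.05),(.07,-.03),(-.03,-.03),(-.03,.05)]],C);print(P.round(1))
x0,y0=(P.min(0)-14).astype(int);x1,y1=(P.max(0)+14).astype(int)
k=min(800/(x1-x0),600/(y1-y0));z=cv2.resize(im[y0:y1,x0:x1],None,fx=k,fy=k,interpolation=2)
for p in P: cv2.drawMarker(z,tuple(np.int32((p-[x0,y0]+.5)*k)),(0,0,255),0,14,1)
cv2.imwrite("pics/c3.png",z);print(k,x0,y0)
E
```

```text
[[377.9 124.3]
 [371.5 195.4]
 [284.6 196.2]
 [286.3 120.9]]
5.769230769230769 270 106
```

View pics/c3.png

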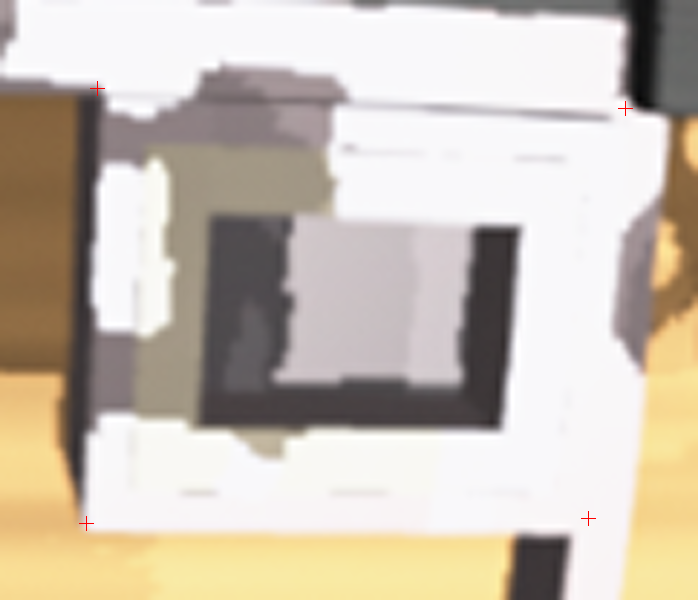

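The zoom shows the mould against the rail seam (row ~105) and the back fence, with its -y edge at about rows 528 to 535. A tilt of a degree or so can't be ruled out, so I'll square it with closed fingers on the outer faces.

>>> drive_tool --pt "-0.5 0.7 0" --pt "-0.5 0.75 0" --pt "-0.5 0.75 0" --pt "-0.5 0.75 0" --pt "0 0.75 0" --pt "0 0 1" --pt "0 0 1" --pt "0 0 0" --turn '[0,0,0,0,0,0,0,0]' --hand -1

```text
clock: 11.0
ee_pos: [0.6192, -0.0728, 0.1108]
tcp_rot: [-3.134, -0.003, 1.644]
ft_force: [0.3, -0.2, -0.9]
opening: 0.0006
finger_force: 0.0
```

>>> drive_tool --pt "0 0 0" --pt "0 0 0" --turn '[0,0]'

```text
clock: 11.2
ee_pos: [0.6223, -0.0741, 0.1164]
tcp_rot: [3.139, 0.0, 1.644]
ft_force: [0.1, 0.7, 0.4]
opening: 0.0005
finger_force: 0.0
```

```bash
python3 - <<'E'
from h import *
o=bot.get_obs();print(w2j(o["ee_pos"][:2]),o["ee_pos"],o["tcp_rot"],o["opening"])
E
```

```text
[[ 0.02923908 -0.06243515]] [ 0.62233319 -0.07412606  0.11643803] [3.13944708e+00 2.14811412e-04 1.64426891e+00] 0.0004829984816210543
```

>>> drive_tool --pt "0 0 1" --pt "0 0 1" --pt "0 0 1" --pt "0 0 0.45" --pt "0 0 0" --pt "0.4 0 0" --pt "0.3 0 0" --pt "0 0 0" --turn '[0,0,0,0,0,0,0,0]'

```text
clock: 12.0
ee_pos: [0.6205, -0.0555, 0.0306]
tcp_rot: [3.139, 0.0, 1.645]
ft_force: [-0.0, 0.3, 0.1]
opening: 0.0003
finger_force: 0.0
```

>>> drive_tool --pt "0.08 0 0" --pt "0.08 0 0" --pt "0.08 0 0" --pt "0.08 0 0" --pt "0 0 0" --turn '[0,0,0,0,0]'

```text
clock: 12.5
ee_pos: [0.6206, -0.0525, 0.0302]
tcp_rot: [3.139, 0.006, 1.646]
ft_force: [0.0, -9.7, 2.4]
opening: 0.0007
finger_force: 4.8
```

>>> drive_tool --pt "0.1 0 0" --pt "0.1 0 0" --pt "0.1 0 0" --pt "0 0 0" --pt "0 0 0" --turn '[0,0,0,0,0]'

```text
clock: 13.0
ee_pos: [0.6206, -0.0525, 0.0303]
tcp_rot: [3.139, 0.018, 1.648]
ft_force: [-0.3, -26.3, 0.0]
opening: 0.0006
finger_force: 13.0
```

>>> drive_tool --pt "-0.6 0 0" --pt "-0.6 0 -0.5" --pt "0 -0.4 -1" --pt "0.2 -0.8 -0.7" --pt "0.8 -0.8 0" --pt "0.8 -0.8 0" --pt "0.8 -0.8 0" --pt "0.6 0 0" --turn '[0,0,0,0,0,0,0,0]'

```text
clock: 13.8
ee_pos: [0.5223, 0.0035, 0.0848]
tcp_rot: [-3.139, -0.002, 1.644]
ft_force: [0.2, -0.2, 0.4]
opening: 0.0004
finger_force: 0.0
```

>>> drive_tool --pt "0 0 0" --pt "0 0 1" --pt "0 0 1" --pt "0 0 0.2" --pt "0 0 0" --pt "0 0 0" --turn '[0,0,0,0,0,0]'

```text
clock: 14.4
ee_pos: [0.5268, 0.0015, 0.0299]
tcp_rot: [3.14, 0.0, 1.644]
ft_force: [-0.1, 0.6, -0.3]
opening: 0.0001
finger_force: 0.0
```

```bash
python3 - <<'E'
from h import *
o=bot.get_obs();print(w2j(o["ee_pos"][:2]),o["ee_pos"],o["tcp_rot"],o["opening"])
E
```

```text
[[-0.06047036  0.01996519]] [0.52682982 0.00148283 0.02991269] [3.13980372e+00 2.40408476e-04 1.64371119e+00] 7.06724079388192e-05
```

>>> drive_tool --pt "-0.4 0.4 0" --pt "0 0.2 0" --pt "0 0.1 0" --pt "0 0.1 0" --pt "0 0.1 0" --pt "0 0.1 0" --pt "0 0.1 0" --pt "0 0 0" --turn '[0,0,0,0,0,0,0,0]'

```text
clock: 15.2
ee_pos: [0.5454, -0.0063, 0.0288]
tcp_rot: [-3.126, -0.0, 1.646]
ft_force: [-13.7, -3.8, 11.3]
opening: 0.0003
finger_force: 7.0
```

>>> drive_tool --pt "0 0.1 0" --pt "0 0 0" --pt "0 0 0" --turn '[0,0,0]'

```text
clock: 15.5
ee_pos: [0.5454, -0.0063, 0.0287]
tcp_rot: [-3.121, -0.0, 1.646]
ft_force: [-16.6, -4.2, 14.6]
opening: 0.0003
finger_force: 9.1
```

>>> drive_tool --pt "0 -0.8 0" --pt "0 0 -1" --pt "0 0 -1" --pt "0 0 -1" --pt "0 0 -1" --pt "0 0 -0.8" --pt "0.3 0.8 0" --pt "0.3 0.8 0" --turn '[0,0,0,0,0,0,0,0]'

```text
clock: 16.3
ee_pos: [0.5759, 0.0109, 0.1507]
tcp_rot: [3.138, 0.0, 1.644]
ft_force: [-0.5, -0.0, -0.0]
opening: 0.0007
finger_force: 0.0
```

>>> drive_tool --pt "0.3 0.8 0" --pt "0.3 0.8 0" --pt "0.3 0.8 0" --pt "0.3 0.8 0" --pt "0 0 0" --pt "0 0 0" --turn '[0,0,0,0,0,0]' --hand -0.06

```text
clock: 16.9
ee_pos: [0.652, 0.0465, 0.1487]
tcp_rot: [-3.14, -0.0, 1.645]
ft_force: [0.7, -0.3, -0.5]
opening: 0.0432
finger_force: 0.0
```

```bash
python3 - <<'E'
from h import *
o=bot.get_obs();print(w2j(o["ee_pos"][:2]),o["ee_pos"],o["tcp_rot"],o["opening"])
C=cam("wrist");im=cams.grab_frame("wrist")[:,:,::-1].copy()
for p in [(.086,.061,.11),(.104,.061,.11),(.086,.079,.11),(.104,.079,.11),(.07,.05,.048),(-.03,.05,.048),(-.03,-.03,.048),(.095,.1045,.062)]:
    cv2.circle(im,tuple(np.int32(np.round(proj("wrist",np.r_[j2w(p[:2]),p[2]],C)[0]))),1,(0,0,255),-1)
cv2.imwrite("pics/w4.png",cv2.resize(im,(800,600)))
E
```

```text
[[0.06763431 0.05571995]] [0.65197185 0.04652372 0.14874535] [-3.14048629e+00 -1.27574017e-04  1.64464965e+00] 0.043207438463901446
```

View pics/w4.png

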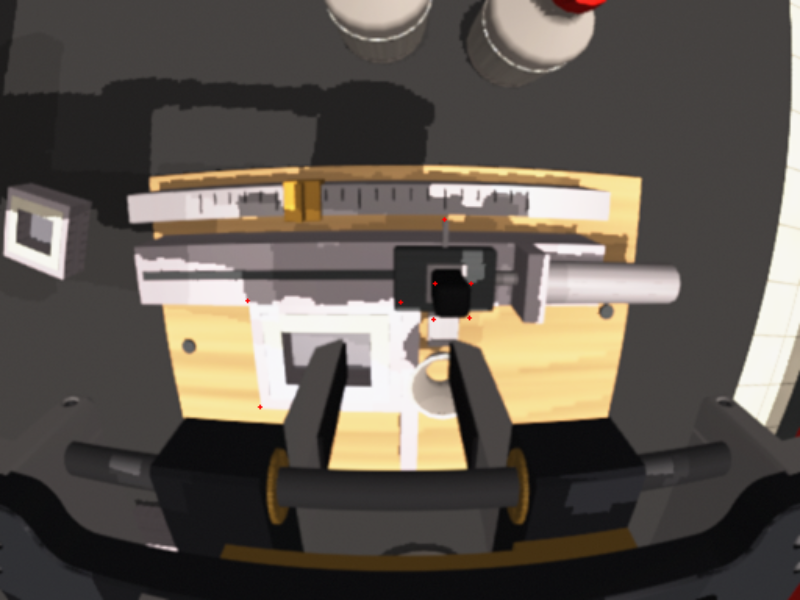

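The wrist view shows the black post at (452,293) within its predicted corners, the pointer at (445,219), the clip at (302,200) and the mould in the corner. I'll move over the post and go down.

>>> drive_tool --pt "0.3 0.55 0" --pt "0.32 0.55 0" --pt "0 0 0" --pt "0 0 0" --turn '[0,0,0,0]'

```text
clock: 17.35
ee_pos: [0.6776, 0.0633, 0.1492]
tcp_rot: [-3.14, 0.0, 1.644]
ft_force: [0.9, -0.2, -0.8]
opening: 0.0443
finger_force: 0.0
```

>>> drive_tool --pt "0 0 0.8" --pt "0 0 0.8" --pt "0 0 0.7" --pt "0 0 0.4" --pt "0 0 0" --pt "0 0 0" --turn '[0,0,0,0,0,0]'

```text
clock: 17.95
ee_pos: [0.6787, 0.0635, 0.0824]
tcp_rot: [3.141, 0.0, 1.644]
ft_force: [-0.2, 0.3, 0.1]
opening: 0.0441
finger_force: 0.0
```

>>> drive_tool --pt "0 0 0" --pt "0 0 0" --pt "0 0 0" --pt "0 0 0" --pt "0 0 0" --turn '[0,0,0,0,0]' --hand -1 --squeeze 30

```text
clock: 18.45
ee_pos: [0.6783, 0.0637, 0.0822]
tcp_rot: [-3.141, 0.0, 1.644]
ft_force: [-1.6, -1.0, 3.3]
opening: 0.0178
finger_force: 30.0
```

```bash
python3 - <<'E'
from h import *
o=bot.get_obs();print(w2j(o["ee_pos"][:2]),o["ee_pos"],o["tcp_rot"],o["opening"])
E
```

```text
[[0.09514524 0.07093914]] [0.67829427 0.0637169  0.08223679] [-3.14111188e+00  1.32183384e-05  1.64403236e+00] 0.01784986932112427
```

>>> drive_tool --pt "0 -0.4 0" --pt "0 -0.4 0" --pt "0 -0.4 0" --pt "0 -0.4 0" --pt "0 -0.4 0" --pt "0 -0.4 0" --pt "0 -0.4 0" --pt "0 -0.4 0" --turn '[0,0,0,0,0,0,0,0]'

```text
clock: 19.25
ee_pos: [0.6027, 0.0583, 0.0822]
tcp_rot: [3.132, -0.0, 1.644]
ft_force: [9.0, 1.4, -3.5]
opening: 0.0177
finger_force: 30.1
```

>>> drive_tool --pt "0 0 0" --pt "0 0 0" --pt "0 0 0" --turn '[0,0,0]'

```text
clock: 19.55
ee_pos: [0.6024, 0.0583, 0.0822]
tcp_rot: [3.134, -0.0, 1.644]
ft_force: [7.7, 1.1, -2.7]
opening: 0.0177
finger_force: 30.0
```

```bash
python3 - <<'E'
from h import *
o=bot.get_obs();print(w2j(o["ee_pos"][:2]),o["ft_force"],o["opening"],o["finger_force"])
C=cam("wrist");im=cams.grab_frame("wrist")[:,:,::-1].copy()
p=proj("wrist",np.r_[j2w([.015,.110]),.065],C)[0];print(p)
x0,y0=np.int32(p-[50,38])
cv2.imwrite("pics/c5.png",cv2.resize(im[y0:y0+76,x0:x0+100],None,fx=8,fy=7.9,interpolation=2))
s=cams.grab_frame("scene")[:,:,::-1];cv2.imwrite("pics/s5.png",s)
print(x0,y0,proj("scene",np.r_[j2w([.015,.110]),.065]))
E
```

```text
[[0.01905237 0.07104991]] [ 7.68850447  1.11747256 -2.68433834] 0.0177291165396913 30.049407184123993
[247.15601206 167.44560463]
197 129 [[259.7871547  235.75110398]]
```

View pics/c5.png

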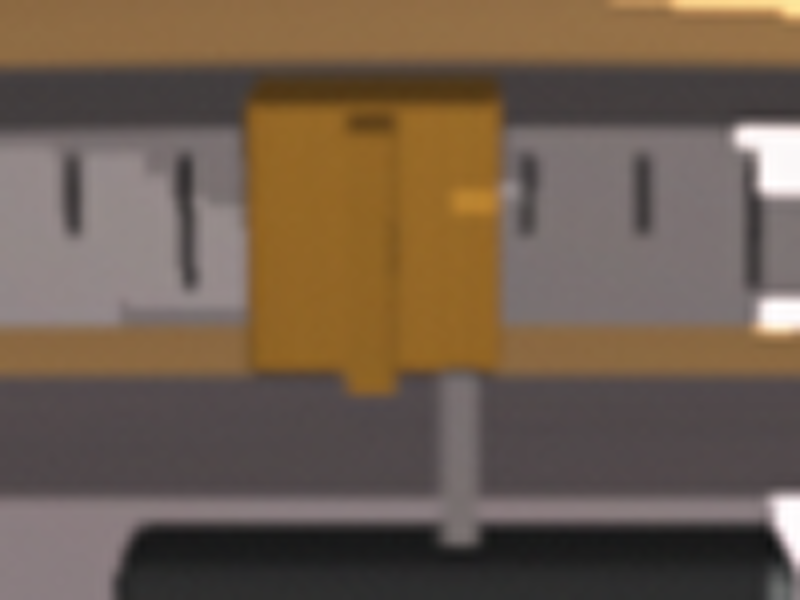

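The crop shows the blade (nib at x≈370) about 89 px left of the pointer (x≈459). The clip is 22 mm over about 250 px, so the remaining pull is about 7.3 mm.

>>> drive_tool --pt "0 -0.1 0" --pt "0 -0.1 0" --pt "0 -0.09 0" --pt "0 0 0" --pt "0 0 0" --pt "0 0 0" --pt "0 0 0" --pt "0 0 0" --turn '[0,0,0,0,0,0,0,0]'

```text
clock: 20.45
ee_pos: [0.5956, 0.0577, 0.0823]
tcp_rot: [3.133, -0.0, 1.644]
ft_force: [8.1, 1.2, -2.9]
opening: 0.0177
finger_force: 30.1
```

```bash
python3 - <<'E'
from h import *
o=bot.get_obs();print(w2j(o["ee_pos"][:2]),o["ft_force"],o["opening"],o["finger_force"])
C=cam("wrist");im=cams.grab_frame("wrist")[:,:,::-1].copy()
p=proj("wrist",np.r_[j2w([.012,.110]),.065],C)[0]
x0,y0=np.int32(p-[50,38])
a=cv2.resize(im[y0:y0+76,x0:x0+100],None,fx=5,fy=5,interpolation=2)
P=proj("wrist",[np.r_[j2w(q),.048] for q in[(.07,.05),(.07,-.03),(-.03,-.03),(-.03,.05)]],C)
b=cv2.resize(im,(300,225));cv2.imwrite("pics/c6.png",np.hstack([a,cv2.copyMakeBorder(b,0,a.shape[0]-225,0,0,0)]))
E
```

```text
[[0.01221066 0.07104114]] [ 8.13386071  1.16275402 -2.93002056] 0.017714083375741534 30.054408609867096
```

View pics/c6.png

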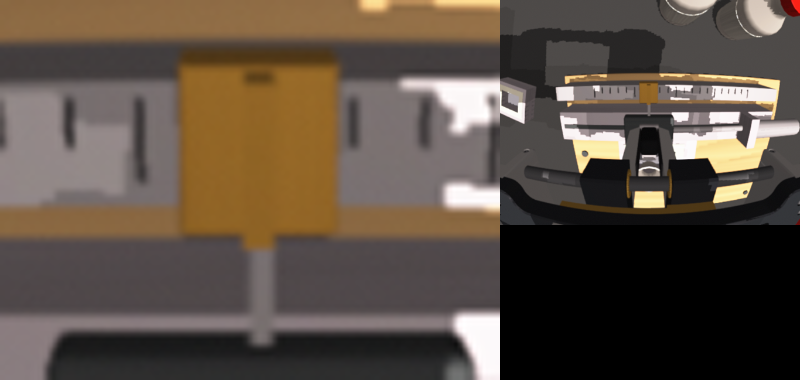

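The blade nib (x≈259) and the pointer (x≈261) line up to well under 1 mm. The grip holds 30 N and the arm is at rest, so I'll hand in.

```bash
python3 -c "
from cell import bot
print(bot.close_job())"
```

```text
the job is handed in; nothing more can be done
None
```

I handed the job in at about 20.5 s: the mould was pushed into the corner until it stopped against both fences, and the gripper is holding the carriage with its pointer under 1 mm from the index clip; no verdict came back.

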